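# Snap the micromotor handpiece into its spring-clip rest

### The arm

A 6-joint arm with a two-finger parallel gripper is mounted at the origin on a cart in front of the work surface, level with it; the furniture and walls round the work are solid. World frame = base frame: x ahead of the robot, y to its left, z up, the work surface at z = 0. Lengths are in m, angles in rad, forces in N, time in s.
With the tool pointing down it reaches from about 0.25 to 0.775 m from the base axis. Payload 4 kg.
Tool frame: the origin (TCP) lies at the very end of the fingers, on their centre line; the grasp point (between the pads) lies 19 mm behind it (robot.hold_point_z is the distance from the TCP to the grasp point, in m); z points along the fingers, y is the line along which they close (so a half turn about z gives the same grasp; the last joint's range is limited). The gripper opens to 94 mm and grips with 3 to 60 N. Pads are 16 mm wide; open, the fingers measure 119 mm over their backs; the gripper's body (75 mm by 177 mm) begins 78 mm behind the grasp point.
Start: joints at [1.128, 0.087, 1.371, -0, 1.684, -0.103], TCP at [0.183, 0.519, 0.175] pointing down, gripper open.
Joint ranges: [-3.1, 3.1], [-0.76, 2.03], [0.27, 2.55], [-1.08, 4.22], [0.17, 2.65], [-2.57, 2.57]. Speed limits (rad/s): [2.79, 2.79, 3.14, 3.14, 3.14, 3.14].

### API

Orientations are given as [roll, pitch, yaw] about the fixed x, y, z axes, in that order (R = Rz(yaw) Ry(pitch) Rx(roll)).
In Python, from bench import robot gives the robot as it stands.
- The arm moves only by the tool carry_out, never from a script. Its argument "steps" is a list of rows, each a list of 3 entries, a list of its own where there are three numbers: the shift along the tool's x, y, z in m, then the turn about the tool's z in units of 10 degrees (1.0 is 10 degrees), then the closure, from -1 (fully open) to 1 (shut). In form: [[[tx, ty, tz], roll, jaw], ...]. A call has 1 to 10 rows; each row is the pose to reach, as a shift and turn from the pose commanded when the call began, along the tool's axes at that moment; what a row does not reach only later rows make up. A row lasts 1/8 s, in which the tool goes at most 62.5 mm and 10.7 degrees, less where a joint would pass 70% of its speed; a pose out of reach is approached as far as the arm can. A call with a gripper value outside its range is refused whole. The fingers move at their own pace and stop on an object; the grip force is fixed at half the most. Time passes only in rows, so rows that repeat a pose let the fingers close. It gives the time, the measured TCP pose, the force, the opening and the grip force at its end, in the units of the state.
- robot.get_obs(): the state, without advancing time (a new reading comes with each control period).
- robot.snapshot(name): name is "side" or "top" or "wrist"; returns a dict with "image" (420x560x3 uint8, red, green, blue), "z_map" (420x560 float32, m along the optical axis (not along the pixel's ray), 0 where there is no reading), "mtx" (3x3 intrinsics, pixels), "D" ([k1, k2, p1, p2, k3] as OpenCV has them; the pictures are not rectified), "R" (3x3) and "t" (3): a world point X has camera coordinates R X + t. Camera axes: x right, y down, z forward; pixel columns grow to the right and rows downward; lengths in m; the calibration is good to about 2 mm. A picture is of the moment at which its call begins.
- robot.close_job(): hands the job in; it is judged then, once.
The state is a dict: "time": time; "joint_positions": joint angles; "qvel": joint speeds; "joint_torque": joint torques, N m; "tool_pos": TCP position; "ee_rot": TCP orientation; "wrist_force": force on the tool from outside, world axes, zero at the start; "wrist_torque": the same for the moment, N m; "width": finger opening in m; "finger_force": force on a finger pad.
Only numpy, scipy, OpenCV 4.12 (cv2) and the standard library are available. Lean on these libraries where they do the work, as an engineer would, in place of code of your own. Each camera call takes 0.05 s, during which the arm holds its last target. There are 200 camera calls.

### The job

Pick up the loose micromotor handpiece lying on the right of the bench and put it away in the spring-clip rest on the left: centred along the rest, with its tapered black-tipped end towards the end with the red stripe. Press it straight down until both pairs of spring fingers have snapped round it and it stands hard on the rubber seat between them, then lean on it there with about 20 N for half a second, never with more than 30 N, and let it go so that it stays in the clips. Leave the small things lying about where they are, and keep clear of the green lamp hanging behind the rest.

Things in the scene. Friction and masses are not known exactly. Their poses are not given: they have to be found in the camera images.
- handpiece: Loose micromotor handpiece, a round aluminium-and-black body 167 mm long lying on its side, 0.19 kg. Origin: on the underside (rests on the bench), midway along; y along it to its tapered end, z up. Axis 14.5 mm above the origin. 27 mm across from y = -25 to +49 mm, 29 mm from -59 to -26; a 12 mm wide flat below stops it rolling. Take it by the middle.
- handpiece_nose (a point): The black tip of the handpiece's tapered end (the other end is copper-coloured), on its axis, 82 mm from the origin along +y.
- rest: Spring-clip rest, fixed. Origin on the bench under its centre; x across, y along it to the red-striped end, z up. Dark foot plate 84 (x) by 172 (y) mm, 10 mm high; over it a cradle with one rubber-topped seat rail (14 by 92 mm) along y and two clips. The cradle is clamped level at a height that is NOT reported: the seat top is 45 to 67 mm above this origin; find it by feel.
- rest_clip_red (a point): Point on the foot plate (10 mm up) under the clip nearer the red stripe, at y = +38 mm of the rest. A clip is two bent steel spring fingers, 12 mm wide in y, either side of the seat rail. Above the seat top: finger lips 25 mm up, 21 mm apart; flared tips 34 mm up, about 44 mm apart. Between the clips there is only the 14 mm wide seat rail.
- rest_clip_plain (a point): The same under the other clip, at y = -38 mm. How it feels: the handpiece's underside is about 22 mm above the seat when it meets the lips; both clips together resist with a force rising to a peak of 5 to 17 N, which falls away about 10 mm above the seat as the fingers snap round and pull it down. On the seat the force climbs steeply, as on a hard stop: 15 mm/s or less.
- loupe: Small black loupe ring, 35 mm across, 20 mm high; a bystander, origin under its centre.
- dish: Small white dish, 69 mm across, 16 mm high; a bystander, origin under its centre.
- punch_2: Small pale wooden doming punch standing on its foot, 27 mm across, 49 mm high; a bystander, origin under its centre.

How it is judged:
On the way, in this order (a step that is already met when the one before it is completed fails the run):
1. the handpiece is lifted clear of the bench (height (world z) of handpiece above 0.08 m), for 0.1 s.
2. it is down in the clips the right way round and is pressed on the seat with more than 15 N for 0.2 s (z of handpiece in the frame of rest between 0.04 and 0.072 m and horizontal distance between handpiece and rest below 0.012 m and angle between the y axis of handpiece and the y axis of rest, either way round below 0.07 rad and y of handpiece_nose in the frame of rest above 0.05 m and contact force between handpiece and cradle_c0 above 15 N), for 0.2 s.
At the end, for the whole second after the job is handed in: The handpiece lies in both clips, released and at rest: standing on the rubber seat (over 0.5 N on it), its underside 40 to 72 mm above the rest's origin, its origin within 12 mm of the rest's centre seen from above, its axis within 0.07 rad of the rest's, its tapered end over the red-striped end (z of handpiece in the frame of rest between 0.04 and 0.072 m and horizontal distance between handpiece and rest below 0.012 m and angle between the y axis of handpiece and the y axis of rest, either way round below 0.07 rad and y of handpiece_nose in the frame of rest above 0.05 m and contact force between handpiece and cradle_c0 above 0.5 N and linear speed of handpiece below 0.02 m/s and contact force between the fingers and handpiece below 0.1 N); the robot touches nothing.
It fails at once if the handpiece is pressed on the rest's rubber seat with more than 35 N (contact force between handpiece and cradle_c0 above 35 N).
It fails at once if the loupe is moved more than 25 mm (distance of loupe from where it was at the start of the episode above 0.025 m).
It fails at once if the dish is moved more than 25 mm (distance of dish from where it was at the start of the episode above 0.025 m).
It fails at once if the punch_2 is moved more than 25 mm (distance of punch_2 from where it was at the start of the episode above 0.025 m).
It also fails if it takes over 58 s, if anything falls off the work surface, if the arm or the gripper's body presses on something with over 40 N, if the wrist force passes 120 N, or if a joint passes its speed limit or range.

## Working session

There is one attempt and no reset: what is moved stays moved. The work goes in short steps, Python scripts to look and compute and a tool call to move; the robot and the scene stay as the last step left them, time stands still between calls to the robot, and variables do not carry over. Pictures are saved under pics/ and viewed, at most 10 in all, crops included, and the job is handed in when it is done.

Besides the shell and the picture viewer there is one more tool, called after "Request:" as a command line: name --argument value ..., lists and objects as JSON in quotes. carry_out: Moves the arm, as the interface text tells. Its arguments: {"type":"object","properties":{"steps":{"type":"array","items":{"type":"array"}}},"required":["steps"]}

```bash
mkdir -p pics; cat > h.py <<'E'
import numpy as np, cv2, json
from bench import robot
def snap(n,tag):
    s=robot.snapshot(n); cv2.imwrite(f'pics/{tag}.png',s['image'][:,:,::-1]); np.savez(f'{tag}.npz',**{k:np.asarray(v) for k,v in s.items()}); return s
def world(s):
    "per-pixel world points from depth"
    h,w=s['z_map'].shape
    u,v=np.meshgrid(np.arange(w,dtype=float),np.arange(h,dtype=float))
    n=cv2.undistortPoints(np.stack([u.ravel(),v.ravel()],1)[:,None],s['mtx'],s['D'])[:,0]
    z=s['z_map'].ravel()
    P=np.c_[n*z[:,None],z]
    return ((P-s['t'])@s['R']).reshape(h,w,3)
E
python3 - <<'E'
from h import *
print(robot.get_obs())
a=snap('top','top0');b=snap('side','side0')
cv2.imwrite('pics/both0.png',cv2.resize(np.hstack([a['image'],b['image']])[:,:,::-1],(800,300)))
for s in(a,b): print(-s['R'].T@s['t'],s['mtx'][0,0],s['D'])
E
```

```text
{'time': 0.0, 'joint_positions': array([ 1.12789722e+00,  8.79456819e-02,  1.37223638e+00, -1.64357388e-06,
        1.68360035e+00, -1.03066949e-01]), 'qvel': array([-1.78912758e-03, -1.52878750e-04, -1.03260968e-04, -6.43832014e-05,
        3.33770575e-04,  9.34081202e-04]), 'joint_torque': array([ 3.24029616e-04, -3.40184247e+01, -3.02428508e+01,  7.17960577e-02,
        3.30745254e-02, -1.74248253e-04]), 'tool_pos': array([0.18305468, 0.51799358, 0.17391842]), 'ee_rot': array([-3.13941435e+00, -2.23667510e-04,  2.80176007e+00]), 'wrist_force': array([-0.43768939,  0.54101298, -0.89399638]), 'wrist_torque': array([ 0.01329585,  0.01620205, -0.03342427]), 'finger_force': 0.0, 'width': 0.09409193917948015}
[ 0.39791245 -0.03239707  0.91452211] 387.9836145748282 [-0.05365089  0.          0.          0.          0.        ]
[ 0.12775336 -0.78449363  0.72651011] 464.2861380260873 [0.04865243 0.         0.         0.         0.        ]
```

View pics/top0.png

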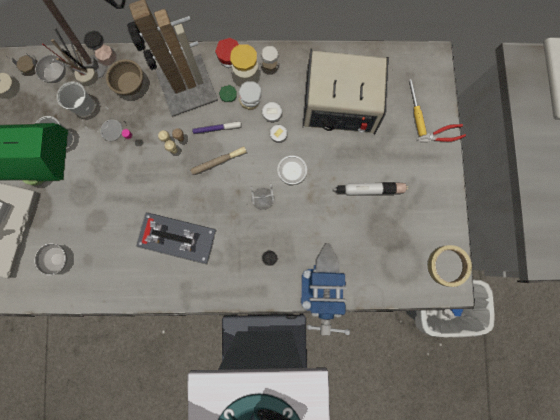

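View pics/side0.png

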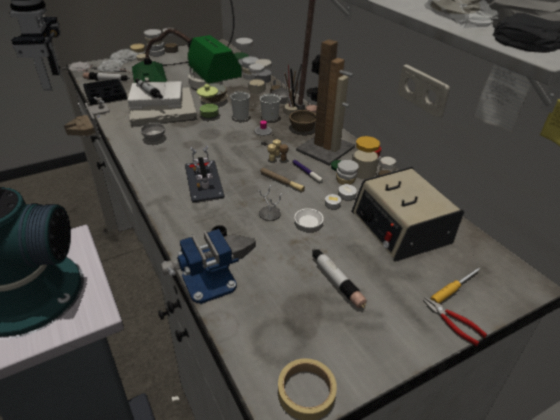

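The top view shows the handpiece at about (370,188), black nose at (336,189) and copper end at (405,188). The rest is at (176,238) with its red stripe on the left at (148,232); the loupe is at (270,257), the dish at (292,170) and the vise at (325,290). The side view agrees with this.

```bash
python3 - <<'E'
from h import *
for n in('top0','side0'):
    s=dict(np.load(n+'.npz'));W=world(s);im=s['image'].astype(int)
    X,Y,Z=W[...,0],W[...,1],W[...,2]
    print(n,'bench z',np.median(Z[(abs(X-.45)<.05)&(abs(Y+.05)<.05)]))
    def pts(m,nm):
        P=W[m]; 
        if len(P)<8: print(nm,len(P));return
        r=cv2.minAreaRect((P[:,:2]*1000).astype(np.float32)); print(nm,len(P),'mean',P.mean(0).round(4),'rect',np.round(r[0],1),np.round(r[1],1),round(r[2],1),'zmax',np.percentile(P[:,2],98).round(4))
        c=P[:,:2].mean(0);u,sv,vt=np.linalg.svd(P[:,:2]-c,full_matrices=False);d=vt[0]*np.sign(vt[0,1]);t=(P[:,:2]-c)@d
        print('   axis',d.round(4),'ang',np.degrees(np.arctan2(d[1],d[0])).round(2),'mid',(c+d*(t.min()+t.max())/2).round(4),'len',np.ptp(t).round(4))
    V=(s['z_map']>0)
    pts(V&(abs(X-.45)<.05)&(Y<-.14)&(Y>-.36)&(Z>.008)&(Z<.05),'hand')
    pts(V&(abs(X-.45)<.05)&(Y<-.14)&(Y>-.36)&(Z>.02)&(Z<.05),'handtop')
    box=V&(abs(X-.335)<.09)&(abs(Y-.21)<.13)
    pts(box&(Z>.005)&(Z<.13),'rest all'); pts(box&(Z>.005)&(Z<.016),'plate'); pts(box&(Z>.035)&(Z<.13),'cradle')
    R,G,B=im[...,0],im[...,1],im[...,2]
    pts(box&(R>120)&(G<70)&(B<70),'red')
    b2=V&(X>.15)&(X<.6)&(abs(Y)<.4)&(Z>.03)
    for zz in(.03,.06,.1,.15,.2):
        nl,l,st,ce=cv2.connectedComponentsWithStats((b2&(Z>zz)).astype(np.uint8))
        print(zz,[(W[l==i].mean(0).round(3).tolist(),int(st[i,4])) for i in range(1,nl) if st[i,4]>30])
E
```

```text
top0 bench z 0.0004678471227270043
hand 0
handtop 0
rest all 381 mean [0.4116 0.1506 0.0103] rect [351.6 209.4] [144.9 256. ] 0.9 zmax 0.0137
   axis [0.0658 0.9978] ang 86.23 mid [0.4153 0.2073] len 0.2591
plate 381 mean [0.4116 0.1506 0.0103] rect [351.6 209.4] [144.9 256. ] 0.9 zmax 0.0137
   axis [0.0658 0.9978] ang 86.23 mid [0.4153 0.2073] len 0.2591
cradle 0
red 0
0.03 [([0.578, 0.375, 0.236], 1073), ([0.551, -0.037, 0.056], 43), ([0.546, 0.003, 0.054], 43), ([0.456, 0.187, 0.057], 552), ([0.337, -0.15, 0.095], 2326)]
0.06 [([0.578, 0.375, 0.236], 1073), ([0.482, 0.22, 0.079], 40), ([0.463, 0.146, 0.078], 39), ([0.45, 0.228, 0.077], 41), ([0.337, -0.15, 0.095], 2316), ([0.431, 0.154, 0.079], 39)]
0.1 [([0.578, 0.375, 0.236], 1073), ([0.358, -0.151, 0.107], 533), ([0.306, -0.149, 0.107], 524), ([0.254, -0.184, 0.106], 38)]
0.15 [([0.578, 0.375, 0.236], 1073)]
0.2 [([0.579, 0.375, 0.241], 963)]
side0 bench z 0.0010437741469266253
hand 0
handtop 0
rest all 208 mean [0.4097 0.1479 0.0106] rect [352.1 187.5] [145.8 206.8] 0.4 zmax 0.014
   axis [-0.0126  0.9999] ang 90.72 mid [0.4092 0.1883] len 0.2068
plate 207 mean [0.4096 0.1479 0.0105] rect [352.1 187.5] [145.8 206.8] 0.4 zmax 0.0139
   axis [-0.0129  0.9999] ang 90.74 mid [0.4091 0.1883] len 0.2068
cradle 0
red 0
0.03 [([0.578, 0.371, 0.227], 549), ([0.455, 0.182, 0.055], 352), ([0.547, -0.016, 0.053], 100), ([0.336, -0.161, 0.088], 2772)]
0.06 [([0.578, 0.371, 0.227], 549), ([0.335, -0.16, 0.092], 2522)]
0.1 [([0.578, 0.371, 0.227], 549), ([0.355, -0.156, 0.107], 452), ([0.304, -0.153, 0.107], 477)]
0.15 [([0.578, 0.371, 0.227], 549)]
0.2 [([0.578, 0.371, 0.234], 465)]
```

```bash
cat > m.py <<'E'
from h import *
for n in('top0','side0'):
    s=dict(np.load(n+'.npz'));W=world(s);im=s['image'].astype(int);X,Y,Z=W[...,0],W[...,1],W[...,2];V=(s['z_map']>0)
    R,G,B=im[...,0],im[...,1],im[...,2]
    def pts(m,nm):
        P=W[m]
        if len(P)<8: print(nm,len(P));return
        r=cv2.minAreaRect((P[:,:2]*1000).astype(np.float32))
        c=P[:,:2].mean(0);vt=np.linalg.svd(P[:,:2]-c,full_matrices=False)[2];d=vt[0]*np.sign(vt[0,1]);t=(P[:,:2]-c)@d
        print(n,nm,len(P),'mean',P.mean(0).round(4),'rect',np.round(r[0],1),np.round(r[1],1),round(r[2],1),'zmax',np.percentile(P[:,2],98).round(4),'ang',np.degrees(np.arctan2(d[1],d[0])).round(2),'mid',(c+d*(t.min()+t.max())/2).round(4),'len',np.ptp(t).round(4),'zrange',P[:,2].min().round(3))
    hb=V&(X>.48)&(X<.66)&(Y<-.13)&(Y>-.4)
    pts(hb&(Z>.006)&(Z<.05),'hand');pts(hb&(Z>.02)&(Z<.05),'handtop')
    box=V&(abs(X-.456)<.08)&(abs(Y-.187)<.12)
    pts(box&(Z>.006)&(Z<.1),'all');pts(box&(Z>.007)&(Z<.015),'plate');pts(box&(Z>.045),'cradle');pts(box&(Z>.07),'clips')
    pts(box&(R>110)&(G<70)&(B<70),'red')
    nl,l,st,ce=cv2.connectedComponentsWithStats((box&(Z>.068)).astype(np.uint8))
    print([(W[l==i].mean(0).round(4).tolist(),int(st[i,4])) for i in range(1,nl) if st[i,4]>4])
    pts(V&(X>.5)&(Y>.3)&(Y<.45)&(Z>.03)&(Z<.35),'lamp')
E
python3 m.py
```

```text
top0 hand 798 mean [ 0.5651 -0.2709  0.0256] rect [ 601.6 -269.2] [101.  178.6] 2.8 zmax 0.0317 ang 90.35 mid [ 0.5651 -0.2693] len 0.1817 zrange 0.006
top0 handtop 717 mean [ 0.5654 -0.2737  0.0266] rect [ 566.  -269.1] [ 27.  173.3] 1.0 zmax 0.0317 ang 90.59 mid [ 0.5654 -0.2692] len 0.1733 zrange 0.02
top0 all 2651 mean [0.4553 0.1835 0.0202] rect [456.5 187.5] [173.8  84.4] 75.8 zmax 0.0812 ang 75.45 mid [0.4563 0.1875] len 0.1739 zrange 0.006
top0 plate 2035 mean [0.4551 0.1831 0.0106] rect [456.5 187.4] [173.6  84.4] 75.8 zmax 0.0138 ang 75.28 mid [0.4562 0.1875] len 0.174 zrange 0.007
top0 cradle 482 mean [0.4565 0.187  0.0585] rect [456.6 187.6] [93.7 43.9] 75.9 zmax 0.085 ang 75.21 mid [0.4567 0.1876] len 0.0937 zrange 0.045
top0 clips 147 mean [0.4562 0.1865 0.0795] rect [456.7 188.2] [90.2 43.9] 75.7 zmax 0.0864 ang 75.49 mid [0.4566 0.1882] len 0.0901 zrange 0.07
top0 red 97 mean [0.4741 0.2541 0.0116] rect [474.1 253.1] [12.7 58.9] 74.9 zmax 0.0149 ang 165.96 mid [0.4743 0.2541] len 0.059 zrange 0.007
[([0.4816, 0.2201, 0.0795], 38), ([0.4624, 0.1461, 0.0792], 37), ([0.4
[... 814 characters left out ...]
cradle 287 mean [0.4554 0.1842 0.0587] rect [456.  187.2] [97.2 43.1] 74.9 zmax 0.086 ang 75.27 mid [0.4562 0.1872] len 0.097 zrange 0.045
side0 clips 79 mean [0.4563 0.1838 0.0791] rect [456.3 186.9] [89.9 43.2] 75.4 zmax 0.0874 ang 72.81 mid [0.4572 0.1864] len 0.0913 zrange 0.071
side0 red 8 mean [0.4692 0.2542 0.0125] rect [469.5 255.6] [ 8.9 47.8] 79.8 zmax 0.0141 ang 168.12 mid [0.4693 0.2542] len 0.0477 zrange 0.011
[([0.4816, 0.2189, 0.0786], 24), ([0.4494, 0.2269, 0.0782], 19), ([0.4619, 0.1462, 0.077], 24), ([0.431, 0.1532, 0.0773], 24)]
side0 lamp 4209 mean [0.7999 0.3861 0.2065] rect [760.9 375. ] [149.8 411. ] 90.0 zmax 0.3376 ang 179.92 mid [0.761  0.3862] len 0.411 zrange 0.03
```

Request:
carry_out --steps '[[[0, 0, -0.06], 0, -1], [[-0.05, -0.05, -0.08], 1, -1], [[-0.62, -0.61, -0.08], 2, -1], [[-0.62, -0.61, -0.08], 3, -1], [[-0.62, -0.61, -0.08], 4, -1], [[-0.62, -0.61, -0.08], 5, -1], [[-0.62, -0.61, -0.08], 6, -1], [[-0.62, -0.61, -0.08], 7, -1], [[-0.62, -0.61, -0.08], 7, -1], [[-0.62, -0.61, -0.08], 7, -1]]'

```text
time: 1.35
tool_pos: [0.429, 0.0131, 0.2536]
ee_rot: [3.141, -0.0, 1.58]
wrist_force: [0.8, -0.0, 0.1]
width: 0.0936
finger_force: 0.0
```

Request:
carry_out --steps '[[[-0.28, 0.135, 0], 0, -1], [[-0.28, 0.135, 0], 0, -1], [[-0.28, 0.135, 0], 0, -1], [[-0.28, 0.135, 0], 0, -1], [[-0.28, 0.135, 0], 0, -1], [[-0.28, 0.135, 0], 0, -1], [[-0.28, 0.135, 0], 0, -1]]'

```text
time: 2.22
tool_pos: [0.5659, -0.2634, 0.253]
ee_rot: [-3.14, -0.002, 1.58]
wrist_force: [0.3, 0.4, 0.6]
width: 0.0942
finger_force: 0.0
```

```bash
python3 - <<'E'
from h import *
o=robot.get_obs();print(o['tool_pos'],o['ee_rot'],o['joint_positions'],o['wrist_force'])
s=snap('wrist','w1');W=world(s);V=s['z_map']>0
X,Y,Z=W[...,0],W[...,1],W[...,2]
m=V&(X>.5)&(X<.63)&(Y<-.13)&(Y>-.4)&(Z>.006)&(Z<.05)
P=W[m];print(len(P))
for y in np.arange(-.37,-.16,.01):
    q=P[abs(P[:,1]-y)<.005]
    if len(q)>5: print(round(y,3),len(q),q[:,0].min().round(4),q[:,0].max().round(4),((q[:,0].min()+q[:,0].max())/2).round(4),q[:,2].max().round(4))
print(np.percentile(P[:,1],[0,.3,1,99,99.7,100]))
# nose & copper in colours
R,G,B=[s['image'][...,i].astype(int) for i in range(3)]
c=m&(R-B>35);print('copper',c.sum(),W[c].mean(0),W[c][:,1].min(),W[c][:,1].max())
E
```

```text
[ 0.5659439  -0.2633575   0.25303558] [-3.14003344e+00 -1.55818897e-03  1.57990908e+00] [-5.26670208e-01  2.58566579e-01  1.02031559e+00  5.68223051e-04
  1.86484664e+00 -5.35620066e-01] [0.31213559 0.43648821 0.63307159]
1988
-0.35 73 0.5577 0.5791 0.5684 0.0274
-0.34 107 0.5561 0.5806 0.5683 0.0287
-0.33 109 0.5545 0.5818 0.5682 0.0299
-0.32 122 0.5546 0.5817 0.5681 0.0304
-0.31 126 0.5545 0.594 0.5743 0.0305
-0.3 131 0.5544 0.5814 0.5679 0.0303
-0.29 124 0.5544 0.5813 0.5679 0.0298
-0.28 126 0.5544 0.5812 0.5678 0.0303
-0.27 128 0.5544 0.581 0.5677 0.0294
-0.26 131 0.5544 0.5808 0.5676 0.03
-0.25 131 0.5544 0.5807 0.5675 0.0305
-0.24 132 0.5544 0.5805 0.5674 0.0306
-0.23 135 0.5543 0.5803 0.5673 0.03
-0.22 139 0.5543 0.5802 0.5673 0.0293
-0.21 98 0.557 0.5772 0.5671 0.0259
-0.2 98 0.557 0.5756 0.5663 0.0266
-0.19 63 0.557 0.5755 0.5663 0.0249
-0.18 10 0.564 0.5697 0.5669 0.0197
[-0.36004374 -0.35403599 -0.35163163 -0.18762019 -0.1848108  -0.18337586]
copper 203 [ 0.56754852 -0.34248456  0.02455542] -0.36004373612376994 -0.3316413344621176
```

View pics/w1.png

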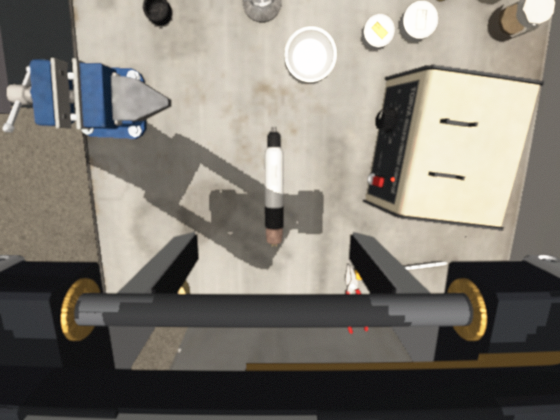

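The wrist view shows the handpiece at column 274, from rows 128 to 245. The vise (left) and the oven (right) are nearby, so I'm checking clearance for the gripper body.

```bash
python3 - <<'E'
from h import *
for n in('top0','side0','w1'):
    s=dict(np.load(n+'.npz'));W=world(s);V=s['z_map']>0;X,Y,Z=W[...,0],W[...,1],W[...,2]
    for h in(.02,.06,.09):
        m=V&(abs(X-.567)<.25)&(abs(Y+.269)<.075)&(Z>h)&(Z<.2)&(abs(X-.567)>.03)
        P=W[m]; lo=P[P[:,0]<.567];hi=P[P[:,0]>.567]
        print(n,h,len(lo) and np.percentile(lo[:,0],99),len(hi) and np.percentile(hi[:,0],1))
E
```

```text
top0 0.02 0 0.7055569573831473
top0 0.06 0 0.7147457545272422
top0 0.09 0 0.7211046831352408
side0 0.02 0 0.7027437361173425
side0 0.06 0 0.7117727341594038
side0 0.09 0 0.7195765246016381
w1 0.02 0 0.7052209997309604
w1 0.06 0 0.714880744390509
w1 0.09 0 0.7226346995415052
```

Request:
carry_out --steps '[[[-0.005, 0.002, 0.06], 0, -1], [[-0.005, 0.002, 0.12], 0, -1], [[-0.005, 0.002, 0.17], 0, -1], [[-0.005, 0.002, 0.21], 0, -1], [[-0.005, 0.002, 0.235], 0, -1], [[-0.005, 0.002, 0.245], 0, -1], [[-0.005, 0.002, 0.249], 0, -1], [[-0.005, 0.002, 0.249], 0, -1]]'

```text
time: 3.28
tool_pos: [0.5692, -0.2688, 0.0066]
ee_rot: [3.139, 0.001, 1.581]
wrist_force: [-0.4, 0.3, -0.9]
width: 0.0938
finger_force: 0.0
```

Request:
carry_out --steps '[[[0, 0, 0], 0, 1], [[0, 0, 0], 0, 1], [[0, 0, 0], 0, 1], [[0, 0, 0], 0, 1], [[0, 0, 0], 0, 1], [[0, 0, 0], 0, 1], [[0, 0, 0], 0, 1], [[0, 0, 0], 0, 1]]'

```text
time: 4.28
tool_pos: [0.5683, -0.2687, 0.0049]
ee_rot: [-3.142, -0.0, 1.58]
wrist_force: [-0.0, 0.1, -0.5]
width: 0.0174
finger_force: 0.0
```

```bash
python3 - <<'E'
from h import *
o=robot.get_obs();print(o['width'],o['finger_force'],o['wrist_force'])
a=snap('wrist','w2')['image'];b=snap('side','s2')['image']
cv2.imwrite('pics/c2.png',np.hstack([a[:,80:480],cv2.resize(b[190:350,220:420],(525,420))])[:, :800,::-1])
E
```

```text
0.017369476152384246 0.0 [-0.02029517  0.08387079 -0.5159405 ]
```

View pics/c2.png

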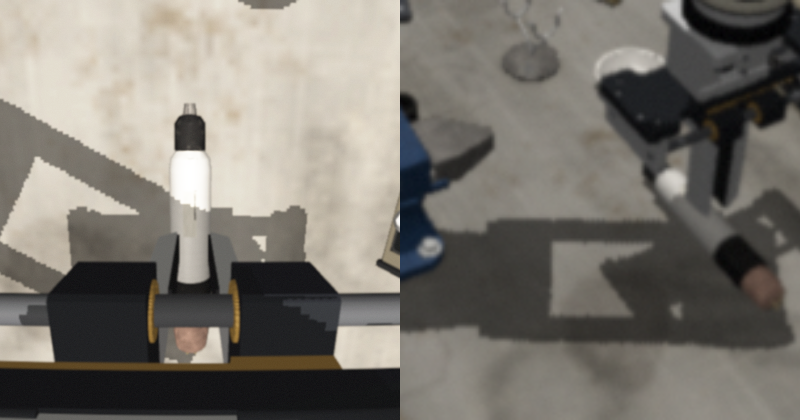

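Request:
carry_out --steps '[[[0, 0, 0], 0, 1], [[0, 0, 0], 0, 1], [[0, 0, 0], 0, 1], [[0, 0, 0], 0, 1]]'

```text
time: 4.88
tool_pos: [0.5683, -0.2687, 0.0049]
ee_rot: [3.142, -0.0, 1.58]
wrist_force: [-0.2, -0.2, 0.6]
width: 0.0004
finger_force: 0.0
```

```bash
python3 - <<'E'
from h import *
a=snap('wrist','w3')['image'];b=snap('side','s3')['image']
cv2.imwrite('pics/c3.png',np.hstack([a[:,80:480],cv2.resize(b[190:350,220:420],(525,420))])[:, :800,::-1])
E
```

```text
(no output)
```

View pics/c3.png

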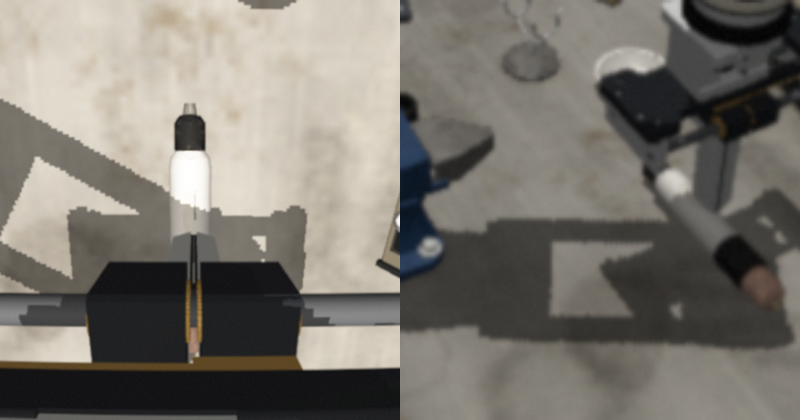

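The fingers have shut fully, apparently above the handpiece, which hasn't moved. I'll measure where the fingertips really are.

```bash
python3 - <<'E'
from h import *
from scipy.spatial.transform import Rotation
o=robot.get_obs();print(o['tool_pos'],o['joint_positions'],o['wrist_force'])
for n in('s3','w3'):
    s=dict(np.load(n+'.npz'));W=world(s);V=s['z_map']>0;X,Y,Z=W[...,0],W[...,1],W[...,2]
    m=V&(abs(X-.568)<.05)&(abs(Y+.269)<.05)&(Z>.0)&(Z<.13)
    P=W[m]
    # per z-slab extents
    for z in np.arange(.005,.13,.01):
        q=P[abs(P[:,2]-z)<.005]
        if len(q)>3: print(n,round(z,3),len(q),np.percentile(q[:,0],[2,98]).round(4),np.percentile(q[:,1],[2,98]).round(4))
s0,s3=[dict(np.load(f)) for f in('side0.npz','s3.npz')]
d=s0['z_map']-s3['z_map'];m=(d>.01)&(s3['z_map']>0);W=world(s3);P=W[m&(abs(W[...,0]-.568)<.06)&(abs(W[...,1]+.269)<.06)]
P=P[np.argsort(P[:,2])];print('lowest new surface',P[:15].round(4))
cv2.imwrite('pics/c4.png',cv2.resize(s3['image'][200:320,280:400,::-1],(590,590),interpolation=cv2.INTER_NEAREST))
E
```

```text
[ 0.56833601 -0.26868336  0.00491288] [-5.31818425e-01  3.46630991e-01  1.40499877e+00  7.86692484e-05
  1.38993134e+00 -5.41091890e-01] [ 0.43286089 -1.39989607 -0.43960895]
s3 0.005 768 [0.519  0.6162] [-0.3169 -0.2233]
s3 0.015 89 [0.5502 0.554 ] [-0.3172 -0.2215]
s3 0.025 375 [0.5514 0.5752] [-0.3174 -0.2213]
s3 0.035 66 [0.558  0.5718] [-0.3173 -0.2219]
s3 0.045 36 [0.5543 0.576 ] [-0.2795 -0.2594]
s3 0.055 52 [0.5551 0.5792] [-0.279 -0.26 ]
s3 0.065 55 [0.5542 0.5773] [-0.2788 -0.2613]
s3 0.075 60 [0.5539 0.579 ] [-0.2788 -0.2599]
s3 0.085 58 [0.5538 0.5799] [-0.2789 -0.2616]
s3 0.095 56 [0.5546 0.5789] [-0.2795 -0.2598]
s3 0.105 52 [0.5542 0.5804] [-0.2801 -0.262 ]
s3 0.115 20 [0.5543 0.5616] [-0.2789 -0.2695]
w3 0.005 958 [0.5192 0.6164] [-0.2922 -0.22  ]
w3 0.015 204 [0.5531 0.5804] [-0.2698 -0.2196]
w3 0.025 2621 [0.5551 0.5788] [-0.2627 -0.2199]
w3 0.035 70 [0.5622 0.575 ] [-0.2608 -0.2376]
w3 0.045 212 [0.5579 0.5805] [-0.261  -0.2588]
w3 0.055 271 [0.5577 0.581 ] [-0.2609 -0.2588]
w3 0.065 336 [0.5574 0.5811] [-0.261  -0.2588]
w3 0.075 400 [0.5573 0.5812] [-0.2611 -0.2587]
w3 0.085 201 [0.5587 0.5798] [-0.2715 -0.2589]
w3 0.095 98 [0.5669 0.5716] [-0.2613 -0.2588]
w3 0.105 41 [0.5682 0.5702] [-0.2626 -0.2603]
w3 0.125 4 [0.5675 0.5708] [-0.2683 -0.2666]
lowest new surface [[ 0.572  -0.2769  0.0371]
 [ 0.5695 -0.2767  0.0382]
 [ 0.5745 -0.2766  0.0385]
 [ 0.5674 -0.2762  0.0387]
 [ 0.5656 -0.2753  0.0388]
 [ 0.564  -0.2775  0.0388]
 [ 0.5717 -0.2768  0.04  ]
 [ 0.5692 -0.2766  0.0411]
 [ 0.5739 -0.2768  0.0419]
 [ 0.5599 -0.2793  0.0424]
 [ 0.5716 -0.2765  0.0427]
 [ 0.5639 -0.2768  0.0439]
 [ 0.5605 -0.2782  0.044 ]
 [ 0.569  -0.2765  0.044 ]
 [ 0.5655 -0.278   0.0442]]
```

View pics/c4.png

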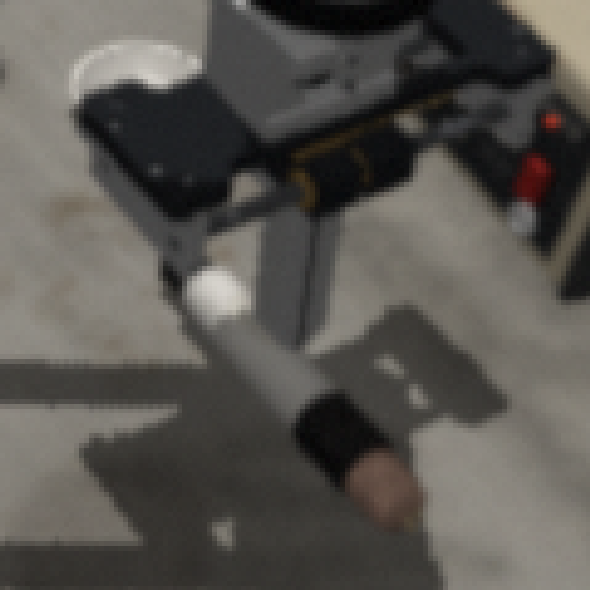

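Request:
carry_out --steps '[[[0, 0, 0], 0, -1], [[0, 0, 0], 0, -1], [[0, 0, 0], 0, -1], [[0, 0, 0], 0, -1], [[0, 0, 0], 0, -1], [[0, 0, 0], 0, -1], [[0, 0, 0], 0, -1], [[0, 0, 0], 0, -1], [[0, 0, 0], 0, -1], [[0, 0, 0], 0, -1]]'

```text
time: 6.22
tool_pos: [0.5683, -0.2687, 0.0049]
ee_rot: [3.142, -0.0, 1.58]
wrist_force: [-0.4, 0.1, -0.1]
width: 0.0933
finger_force: 0.0
```

```bash
python3 - <<'E'
from h import *
o=robot.get_obs();print(o['tool_pos'],o['width'],o['wrist_force'])
s0,s3=dict(np.load('side0.npz')),snap('side','s4')
d=s0['z_map']-s3['z_map'];m=(d>.008)&(s3['z_map']>0);W=world(s3)
for lo,hi in((.49,.545),(.59,.65)):
    P=W[m&(W[...,0]>lo)&(W[...,0]<hi)&(abs(W[...,1]+.269)<.03)]
    P=P[np.argsort(P[:,2])];print(len(P),P[:8].round(4).tolist())
print(robot.hold_point_z)
E
```

```text
[ 0.56832885 -0.26866626  0.00490893] 0.09328218903219447 [-0.38261171  0.10530014 -0.05449526]
3202 [[0.5175, -0.2785, 0.04], [0.5179, -0.2777, 0.042], [0.5146, -0.2791, 0.0421], [0.5152, -0.278, 0.0436], [0.5201, -0.2777, 0.0437], [0.5183, -0.2769, 0.0439], [0.5116, -0.2799, 0.0444], [0.5113, -0.2767, 0.0444]]
1154 [[0.6149, -0.2598, 0.036], [0.6144, -0.2738, 0.0369], [0.6142, -0.2707, 0.0372], [0.6139, -0.2676, 0.0375], [0.6206, -0.2755, 0.0384], [0.6151, -0.276, 0.0386], [0.6143, -0.2599, 0.0392], [0.6126, -0.2656, 0.0393]]
0.0188
```

The fingertips really stand about 31 mm higher than reported. I'll go down by that amount in small steps, watching the force.

Request:
carry_out --steps '[[[0, -0.001, 0.01], 0, -1], [[0, -0.001, 0.018], 0, -1], [[0, -0.001, 0.024], 0, -1], [[0, -0.001, 0.027], 0, -1], [[0, -0.001, 0.027], 0, -1]]'

```text
time: 6.9
tool_pos: [0.5672, -0.2686, -0.0224]
ee_rot: [-3.141, -0.0, 1.58]
wrist_force: [0.3, -0.1, -0.2]
width: 0.0938
finger_force: 0.0
```

```bash
python3 - <<'E'
from h import *
o=robot.get_obs();print(o['tool_pos'],o['width'],o['wrist_force'])
s0,s3=dict(np.load('side0.npz')),snap('side','s5')
d=s0['z_map']-s3['z_map'];m=(d>.004)&(s3['z_map']>0);W=world(s3)
for lo,hi in((.49,.545),(.59,.65)):
    P=W[m&(W[...,0]>lo)&(W[...,0]<hi)&(abs(W[...,1]+.269)<.03)]
    P=P[np.argsort(P[:,2])];print(len(P),P[:8].round(4).tolist())
E
```

```text
[ 0.56717704 -0.26856926 -0.02244643] 0.09378805942914152 [ 0.26527359 -0.13203437 -0.24413869]
3048 [[0.4955, -0.2691, 0.0011], [0.5275, -0.2865, 0.0013], [0.511, -0.2784, 0.0021], [0.5409, -0.2515, 0.0021], [0.5092, -0.2922, 0.0022], [0.5305, -0.2709, 0.0022], [0.4992, -0.2929, 0.0024], [0.5438, -0.2693, 0.0027]]
1097 [[0.6089, -0.2708, 0.0011], [0.6203, -0.2867, 0.0013], [0.6306, -0.2697, 0.0015], [0.6422, -0.2955, 0.0016], [0.6005, -0.2923, 0.0016], [0.6078, -0.2581, 0.002], [0.6095, -0.2557, 0.002], [0.6382, -0.2938, 0.002]]
```

Request:
carry_out --steps '[[[0, 0, 0.002], 0, -1], [[0, 0, 0.003], 0, -1], [[0, 0, 0.004], 0, -1], [[0, 0, 0.004], 0, -1]]'

```text
time: 7.45
tool_pos: [0.5673, -0.2686, -0.0262]
ee_rot: [-3.141, -0.0, 1.58]
wrist_force: [-0.0, 0.2, 0.6]
width: 0.0939
finger_force: 0.0
```

Request:
carry_out --steps '[[[0, 0, 0], 0, 1], [[0, 0, 0], 0, 1], [[0, 0, 0], 0, 1], [[0, 0, 0], 0, 1], [[0, 0, 0], 0, 1], [[0, 0, 0], 0, 1], [[0, 0, 0], 0, 1], [[0, 0, 0], 0, 1], [[0, 0, 0], 0, 1], [[0, 0, 0], 0, 1]]'

```text
time: 8.7
tool_pos: [0.567, -0.2687, -0.0261]
ee_rot: [-3.141, -0.0, 1.58]
wrist_force: [-1.0, 0.5, 1.6]
width: 0.0269
finger_force: 30.0
```

Request:
carry_out --steps '[[[0, 0, -0.03], 0, 1], [[0, 0, -0.08], 0, 1], [[0, 0, -0.13], 0, 1], [[0, 0, -0.17], 0, 1], [[0.03, 0, -0.18], 0.3, 1], [[0.08, -0.02, -0.18], 0.6, 1], [[0.13, -0.04, -0.18], 0.9, 1], [[0.18, -0.06, -0.18], 1.2, 1], [[0.23, -0.08, -0.18], 1.49, 1], [[0.28, -0.1, -0.18], 1.49, 1]]'

```text
time: 9.95
tool_pos: [0.4639, 0.0121, 0.1534]
ee_rot: [3.142, -0.001, 1.32]
wrist_force: [0.9, 1.2, -2.2]
width: 0.0265
finger_force: 30.0
```

Request:
carry_out --steps '[[[0.05, -0.015, 0], 0, 1], [[0.1, -0.03, 0], 0, 1], [[0.145, -0.044, 0], 0, 1], [[0.16, -0.05, 0], 0, 1], [[0.17, -0.052, 0], 0, 1], [[0.17, -0.052, 0], 0, 1], [[0.17, -0.052, 0], 0, 1]]'

```text
time: 10.82
tool_pos: [0.4568, 0.1869, 0.1539]
ee_rot: [3.141, 0.0, 1.318]
wrist_force: [0.1, -0.4, -2.2]
width: 0.0265
finger_force: 30.0
```

```bash
python3 - <<'E'
from h import *
o=robot.get_obs();print(o['tool_pos'],o['ee_rot'],o['width'],o['wrist_force'])
for n in('top','side','wrist'):
    s=snap(n,n+'5');W=world(s);V=s['z_map']>0;X,Y,Z=W[...,0],W[...,1],W[...,2]
    m=V&(abs(X-.456)<.07)&(abs(Y-.1875)<.115)&(Z>.165)&(Z<.218)
    P=W[m];d=np.array([.249,.969]);e=np.array([.969,-.249])
    q=P[:,:2]-[.4565,.1875];a=q@d;b=q@e
    print(n,len(P))
    for t in np.arange(-.09,.1,.015):
        k=abs(a-t)<.0075
        if k.sum()>4: print(round(t,3),k.sum(),np.percentile(b[k],[2,98]).round(4),np.percentile(P[k,2],[2,98]).round(4))
    k=abs(b)<.02;print('ends',np.percentile(a[k],[0,1,99,100]).round(4))
i=[cv2.imread(f'pics/{n}5.png') for n in('side','wrist')]
cv2.imwrite('pics/c5.png',np.hstack([cv2.resize(i[0][100:220,150:270],(420,420)),i[1][:,90:470]]))
E
```

```text
[0.45683264 0.18686086 0.15387722] [3.14145825e+00 4.12962815e-04 1.31838555e+00] 0.026465451085838407 [ 0.14630979 -0.40062046 -2.22301885]
top 825
-0.09 66 [-0.0095  0.0113] [0.1925 0.2081]
-0.075 117 [-0.0113  0.0129] [0.1989 0.2097]
-0.06 128 [-0.0129  0.014 ] [0.1978 0.211 ]
-0.045 129 [-0.0131  0.0144] [0.1983 0.2108]
-0.03 119 [-0.0126  0.014 ] [0.1978 0.2107]
-0.015 174 [-0.0219  0.0235] [0.1888 0.2122]
0.0 60 [-0.013   0.0136] [0.1986 0.2109]
0.015 32 [-0.0123  0.0124] [0.202  0.2109]
ends [-0.0937 -0.0897  0.0122  0.0141]
side 518
-0.09 78 [-0.0099  0.01  ] [0.1868 0.2074]
-0.075 41 [-0.0114  0.012 ] [0.1895 0.2099]
-0.06 52 [-0.0135  0.0135] [0.197  0.2112]
-0.045 40 [-0.0136  0.0135] [0.1982 0.2112]
-0.03 33 [-0.0127  0.0102] [0.2001 0.2106]
-0.015 137 [-0.0241  0.0247] [0.1891 0.2172]
0.0 45 [-0.0248  0.0162] [0.1964 0.2162]
0.015 26 [-0.0094  0.0116] [0.2028 0.2106]
0.03 30 [-0.0101  0.012 ] [0.2017 0.2105]
0.045 19 [-0.0081  0.013 ] [0.2005 0.2105]
0.06 11 [-0.0061  0.0085] [0.2011 0.2062]
0.075 6 [-0.0043  0.0095] [0.1998 0.2059]
ends [-0.0943 -0.0912  0.0695  0.0748]
wrist 10829
-0.075 67 [-0.011   0.0146] [0.1953 0.2046]
-0.06 787 [-0.0114  0.0146] [0.1984 0.2091]
-0.045 652 [-0.0116  0.0145] [0.1997 0.2096]
-0.03 19 [-0.0121  0.015 ] [0.1958 0.2014]
-0.015 992 [-0.0117  0.0147] [0.1977 0.2088]
0.0 1336 [-0.0119  0.0149] [0.1988 0.215 ]
0.015 2062 [-0.0223  0.0253] [0.189  0.2168]
0.03 1334 [-0.0113  0.0139] [0.1983 0.2097]
0.045 1423 [-0.0111  0.0142] [0.198  0.2088]
0.06 1147 [-0.0083  0.0113] [0.1973 0.2067]
0.075 902 [-0.0075  0.0102] [0.1964 0.2052]
0.09 108 [-0.0023  0.005 ] [0.1948 0.1993]
ends [-0.0739 -0.0666  0.0828  0.0865]
```

View pics/c5.png

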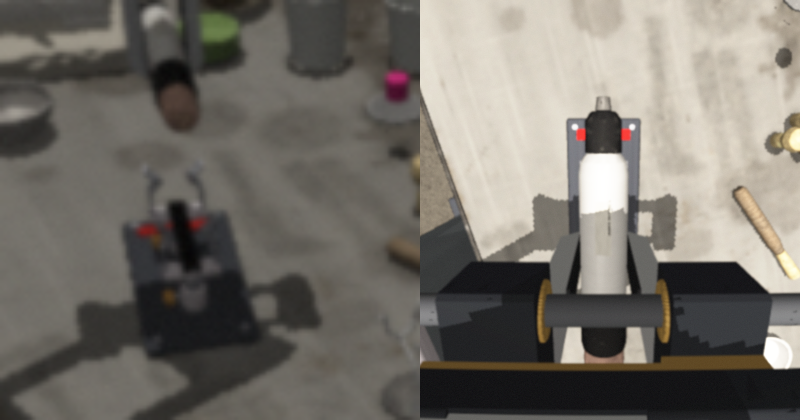

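The view confirms the black nose towards the red stripe and the handpiece lined up over the rest. I'll lower it to just above the clips, then feel the way down.

Request:
carry_out --steps '[[[0.0015, 0, 0.02], 0, 1], [[0.0015, 0, 0.04], 0, 1], [[0.0015, 0, 0.06], 0, 1], [[0.0015, 0, 0.075], 0, 1], [[0.0015, 0, 0.082], 0, 1], [[0.0015, 0, 0.085], 0, 1], [[0.0015, 0, 0.085], 0, 1]]'

```text
time: 11.85
tool_pos: [0.4572, 0.1895, 0.0694]
ee_rot: [3.141, -0.0, 1.32]
wrist_force: [0.2, 0.7, -2.5]
width: 0.0268
finger_force: 30.0
```

```bash
python3 - <<'E'
from h import *
o=robot.get_obs();print(o['tool_pos'],o['wrist_force'])
s=snap('top','top6');W=world(dict(np.load('top0.npz')));X,Y,Z=W[...,0],W[...,1],W[...,2]
q=np.stack([X-.4565,Y-.1875],-1);a=q@[.249,.969];b=q@[.969,-.249]
m=(abs(a)<.03)&(abs(b)<.008)&(Z>.03);print('rail z',m.sum(),np.percentile(Z[m],[5,25,50,75,95]))
E
```

```text
[0.45723981 0.18948511 0.06937292] [ 0.17269843  0.69670966 -2.50106675]
rail z 170 [0.0462988  0.04823008 0.04919077 0.05019941 0.05151794]
```

Request:
carry_out --steps '[[[0, 0, 0.004], 0, 1], [[0, 0, 0.008], 0, 1], [[0, 0, 0.012], 0, 1], [[0, 0, 0.015], 0, 1], [[0, 0, 0.017], 0, 1], [[0, 0, 0.018], 0, 1], [[0, 0, 0.018], 0, 1]]'

```text
time: 12.78
tool_pos: [0.4569, 0.1894, 0.0509]
ee_rot: [-3.142, -0.0, 1.32]
wrist_force: [0.4, -0.2, -1.6]
width: 0.0266
finger_force: 30.0
```

Request:
carry_out --steps '[[[0, 0, 0.0015], 0, 1], [[0, 0, 0.003], 0, 1], [[0, 0, 0.0045], 0, 1], [[0, 0, 0.006], 0, 1], [[0, 0, 0.0075], 0, 1], [[0, 0, 0.009], 0, 1], [[0, 0, 0.01], 0, 1]]'

```text
time: 13.65
tool_pos: [0.4578, 0.1897, 0.0424]
ee_rot: [3.14, -0.001, 1.32]
wrist_force: [-0.3, -0.9, 5.9]
width: 0.0265
finger_force: 30.0
```

Request:
carry_out --steps '[[[0, 0, 0.0015], 0, 1], [[0, 0, 0.003], 0, 1], [[0, 0, 0.0045], 0, 1], [[0, 0, 0.006], 0, 1]]'

```text
time: 14.15
tool_pos: [0.4579, 0.1899, 0.0362]
ee_rot: [3.139, -0.002, 1.32]
wrist_force: [-0.8, 0.4, 2.6]
width: 0.0264
finger_force: 30.0
```

Request:
carry_out --steps '[[[0, 0, 0.0015], 0, 1], [[0, 0, 0.003], 0, 1], [[0, 0, 0.0045], 0, 1], [[0, 0, 0.006], 0, 1]]'

```text
time: 14.65
tool_pos: [0.4564, 0.189, 0.0279]
ee_rot: [-3.141, 0.001, 1.32]
wrist_force: [1.4, 0.1, -1.7]
width: 0.0266
finger_force: 30.0
```

Request:
carry_out --steps '[[[0, 0, 0.001], 0, 1], [[0, 0, 0.002], 0, 1], [[0, 0, 0.003], 0, 1], [[0, 0, 0.003], 0, 1]]'

```text
time: 15.15
tool_pos: [0.4565, 0.1893, 0.0254]
ee_rot: [-3.141, 0.0, 1.32]
wrist_force: [2.5, 0.6, -3.6]
width: 0.0263
finger_force: 30.0
```

Request:
carry_out --steps '[[[0, 0, 0.0005], 0, 1], [[0, 0, 0.001], 0, 1], [[0, 0, 0.001], 0, 1]]'

```text
time: 15.52
tool_pos: [0.4568, 0.1894, 0.0249]
ee_rot: [-3.141, -0.0, 1.32]
wrist_force: [0.8, 0.1, -3.4]
width: 0.0264
finger_force: 30.0
```

Request:
carry_out --steps '[[[0, 0, 0.0005], 0, 1], [[0, 0, 0.001], 0, 1], [[0, 0, 0.001], 0, 1]]'

```text
time: 15.9
tool_pos: [0.4569, 0.1895, 0.0239]
ee_rot: [-3.141, -0.0, 1.32]
wrist_force: [1.2, -0.2, -3.0]
width: 0.0265
finger_force: 30.0
```

Request:
carry_out --steps '[[[0, 0, 0.0005], 0, 1], [[0, 0, 0.001], 0, 1], [[0, 0, 0.001], 0, 1]]'

```text
time: 16.27
tool_pos: [0.457, 0.1895, 0.023]
ee_rot: [3.141, -0.0, 1.32]
wrist_force: [1.1, 0.7, -3.7]
width: 0.0267
finger_force: 30.0
```

Request:
carry_out --steps '[[[0, 0, 0.0005], 0, 1], [[0, 0, 0.0005], 0, 1]]'

```text
time: 16.52
tool_pos: [0.457, 0.1894, 0.0225]
ee_rot: [3.141, -0.0, 1.32]
wrist_force: [0.5, 0.3, -2.3]
width: 0.0267
finger_force: 30.0
```

Request:
carry_out --steps '[[[0, 0, 0.0005], 0, 1], [[0, 0, 0.0005], 0, 1]]'

```text
time: 16.77
tool_pos: [0.457, 0.1895, 0.0224]
ee_rot: [3.141, -0.0, 1.32]
wrist_force: [-0.3, 0.3, 0.3]
width: 0.0265
finger_force: 30.0
```

Request:
carry_out --steps '[[[0, 0, 0.0003], 0, 1], [[0, 0, 0.0003], 0, 1]]'

```text
time: 17.02
tool_pos: [0.4571, 0.1895, 0.0224]
ee_rot: [3.141, -0.0, 1.32]
wrist_force: [-1.9, -1.0, 4.6]
width: 0.0264
finger_force: 30.0
```

Request:
carry_out --steps '[[[0, 0, 0.0003], 0, 1], [[0, 0, 0.0003], 0, 1]]'

```text
time: 17.27
tool_pos: [0.4571, 0.1895, 0.0224]
ee_rot: [3.141, -0.0, 1.32]
wrist_force: [-3.5, -1.2, 5.9]
width: 0.0267
finger_force: 30.0
```

Request:
carry_out --steps '[[[0, 0, 0.0004], 0, 1], [[0, 0, 0.0004], 0, 1]]'

```text
time: 17.52
tool_pos: [0.4571, 0.1895, 0.0223]
ee_rot: [3.141, -0.0, 1.32]
wrist_force: [-3.1, -0.6, 8.0]
width: 0.0263
finger_force: 30.0
```

Request:
carry_out --steps '[[[0, 0, 0.0004], 0, 1], [[0, 0, 0.0004], 0, 1]]'

```text
time: 17.77
tool_pos: [0.4571, 0.1895, 0.0223]
ee_rot: [3.141, -0.0, 1.32]
wrist_force: [-3.1, -0.6, 9.7]
width: 0.0267
finger_force: 30.0
```

~5 N/mm. Continue.

Request:
carry_out --steps '[[[0, 0, 0.0005], 0, 1], [[0, 0, 0.001], 0, 1], [[0, 0, 0.001], 0, 1]]'

```text
time: 18.15
tool_pos: [0.4571, 0.1895, 0.0223]
ee_rot: [3.141, -0.001, 1.32]
wrist_force: [-5.7, -2.4, 13.8]
width: 0.0269
finger_force: 30.0
```

Request:
carry_out --steps '[[[0, 0, 0.0005], 0, 1], [[0, 0, 0.0008], 0, 1], [[0, 0, 0.0008], 0, 1], [[0, 0, 0.0008], 0, 1], [[0, 0, 0.0008], 0, 1], [[0, 0, 0.0008], 0, 1]]'

```text
time: 18.9
tool_pos: [0.4572, 0.1896, 0.0223]
ee_rot: [3.141, -0.001, 1.32]
wrist_force: [-7.4, -2.1, 17.6]
width: 0.0266
finger_force: 30.0
```

Request:
carry_out --steps '[[[0, 0, 0], 0, 1], [[0, 0, 0], 0, 1], [[0, 0, 0], 0, 1], [[0, 0, 0], 0, 1], [[0, 0, 0], 0, 1]]'

```text
time: 19.52
tool_pos: [0.4572, 0.1895, 0.0223]
ee_rot: [3.141, -0.001, 1.32]
wrist_force: [-7.1, -2.7, 16.9]
width: 0.0267
finger_force: 30.0
```

Request:
carry_out --steps '[[[0, 0, -0.001], 0, 1], [[0, 0, -0.002], 0, 1], [[0, 0, -0.003], 0, 1], [[0, 0, -0.003], 0, 1]]'

```text
time: 20.02
tool_pos: [0.4571, 0.1895, 0.0224]
ee_rot: [3.141, -0.0, 1.32]
wrist_force: [-2.5, -0.2, 6.6]
width: 0.0269
finger_force: 30.0
```

Request:
carry_out --steps '[[[0, 0, 0], 0, 0], [[0, 0, 0], 0, -0.3], [[0, 0, 0], 0, -0.3], [[0, 0, 0], 0, -0.3], [[0, 0, 0], 0, -0.3], [[0, 0, 0], 0, -0.3], [[0, 0, 0], 0, -0.3]]'

```text
time: 20.9
tool_pos: [0.457, 0.1894, 0.0218]
ee_rot: [3.141, -0.0, 1.32]
wrist_force: [0.2, -0.2, 0.5]
width: 0.0612
finger_force: 0.0
```

Request:
carry_out --steps '[[[0, 0, -0.01], 0, -0.3], [[0, 0, -0.025], 0, -0.3], [[0, 0, -0.05], 0, -0.3], [[0, 0, -0.09], 0, -0.3], [[0, 0, -0.13], 0, -0.3], [[0, 0, -0.15], 0, -0.3], [[0, 0, -0.15], 0, -0.3]]'

```text
time: 21.78
tool_pos: [0.4585, 0.1899, 0.1752]
ee_rot: [3.136, -0.003, 1.32]
wrist_force: [0.8, 0.1, -0.0]
width: 0.0612
finger_force: 0.0
```

```bash
python3 - <<'E'
from h import *
o=robot.get_obs();print(o['tool_pos'],o['width'],o['wrist_force'])
d=np.array([.249,.969]);e=np.array([.969,-.249])
for n in('top','side','wrist'):
    s=snap(n,n+'7');W=world(s);V=s['z_map']>0
    q=W[...,:2]-[.4565,.1875];a=q@d;b=q@e;Z=W[...,2]
    m=V&(abs(a)<.11)&(abs(b)<.018)&(Z>.065)&(Z<.085)
    print(n,m.sum(),'ends',np.percentile(a[m],[0,1,99,100]).round(4))
    for t in(-.07,-.055,-.02,0,.02,.055,.07):
        k=m&(abs(a-t)<.006)
        if k.sum()>4: print(t,k.sum(),np.percentile(b[k],[2,98]).round(4),np.percentile(Z[k],[95]).round(4))
i=[cv2.imread(f'pics/{n}7.png') for n in('side','wrist')]
cv2.imwrite('pics/c7.png',np.hstack([cv2.resize(i[0][120:220,150:250],(420,420)),i[1][:,90:470]]))
E
```

```text
[0.45847556 0.18988203 0.1751732 ] 0.06116884396068396 [ 0.81852782  0.1306823  -0.01061291]
top 893 ends [-0.0918 -0.0863  0.0697  0.0739]
-0.07 65 [-0.0116  0.0122] [0.0782]
-0.055 77 [-0.0129  0.0137] [0.0794]
-0.02 66 [-0.0124  0.0126] [0.0784]
0 68 [-0.0129  0.0125] [0.0791]
0.02 70 [-0.013   0.0125] [0.08]
0.055 36 [-0.0126  0.0125] [0.0773]
0.07 21 [-0.0085  0.0086] [0.0751]
side 411 ends [-0.0931 -0.0867  0.0717  0.0763]
-0.07 26 [-0.0127  0.0106] [0.0792]
-0.055 34 [-0.0139  0.0133] [0.0799]
-0.02 24 [-0.0113  0.0118] [0.0788]
0 26 [-0.0129  0.0121] [0.0791]
0.02 25 [-0.0113  0.0115] [0.0806]
0.055 10 [-0.0097  0.008 ] [0.0781]
0.07 17 [-0.0088  0.008 ] [0.076]
wrist 3998 ends [-0.0898 -0.0799  0.0816  0.0883]
-0.07 222 [-0.0106  0.0137] [0.0761]
-0.055 246 [-0.0126  0.0146] [0.0776]
-0.02 273 [-0.0112  0.0143] [0.0768]
0 290 [-0.0122  0.0141] [0.0768]
0.02 303 [-0.012   0.0139] [0.0776]
0.055 279 [-0.0107  0.0126] [0.0765]
0.07 255 [-0.0086  0.0105] [0.0736]
```

View pics/c7.png

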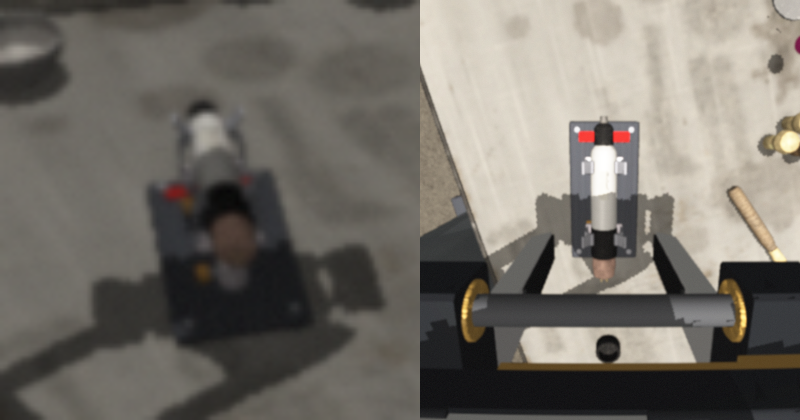

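The handpiece lies level in both clips with its nose at the red stripe, centred to within a few mm (underside about 50 mm up). Handing in.

```bash
python3 -c "
from bench import robot
print(robot.close_job())"
```

```text
the job is handed in; nothing more can be done
None
```

The handpiece is in both clips with its black nose at the red stripe, pressed on the seat with about 20 N by the wrist sensor for over half a second, then let go. The job is handed in; no verdict came back. The first grasp closed on air because the fingertips sat about 31 mm higher than reported, and the second held.

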